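Draw the filter slide from under the reader's cover and hold it over the light pad

ROBOT

A 6-joint arm with a two-finger parallel gripper is mounted at the origin on a cart in front of the work surface, level with it; the furniture and walls round the work are solid. World frame = base frame: x ahead of the robot, y to its left, z up, the work surface at z = 0. Lengths are in m, angles in rad, forces in N, time in s.
With the tool pointing down it reaches from about 0.35 to 0.975 m from the base axis. Payload 4.9 kg.
Tool frame: the origin (TCP) lies on the mounting face of the last link; the fingertips stand 173 mm ahead of it and the grasp point (between the pads) lies ctrl.pinch_z ahead of it (ctrl.pinch_z is the distance from the TCP to the grasp point, in m); z points along the fingers, y is the line along which they close (so a half turn about z gives the same grasp; the last joint's range is limited). The gripper opens to 85 mm and grips with 20 to 120 N. Pads are 22 mm wide; open, the fingers measure 114 mm over their backs; the gripper's body (76 mm by 85 mm) begins 54 mm behind the grasp point. The pads swing forward as they close: fully open they stand 13 mm farther back than shut.
Start: joints at [1.082, 0.053, 1.613, -0, 1.476, -0.119], TCP at [0.226, 0.583, 0.405] pointing down, gripper open.
Joint ranges: [-3.01, 3.01], [-1.01, 2.22], [0.06, 2.58], [-1.02, 4.17], [0.09, 2.62], [-3.14, 3.14]. Speed limits (rad/s): [2.57, 2.57, 3.14, 3.14, 3.14, 3.14].

INTERFACE

Orientations are given as a rotation vector (axis times angle).
In Python, from station import telemetry, eyes, ctrl gives the robot as it stands.
- The arm moves only by the tool apply_moves, never from a script. Its argument "plan" is a list of rows, each a list of 5 numbers: the finger opening in m, from 0 to 0.0854, then the shift along the tool's x, y, z in m, then the turn about the tool's z in rad. In form: [[jaw, x, y, z, roll], ...]. A call has 1 to 12 rows; each row is the pose to reach, as a shift and turn from the pose commanded when the call began, along the tool's axes at that moment; what a row does not reach only later rows make up. A row lasts 1/12 s, in which the tool goes at most 41.7 mm and 7.16 degrees, less where a joint would pass 70% of its speed; a pose out of reach is approached as far as the arm can. A call with a gripper value outside its range is refused whole. The fingers move at their own pace and stop on an object; "newtons" is the grip in N (left out, the last holds). Time passes only in rows, so rows that repeat a pose let the fingers close. It gives the time, the measured TCP pose, the force, the opening and the grip force at its end, in the units of the state.
- telemetry.get_obs(): the state, without advancing time (a new reading comes with each control period).
- eyes.get_image(name): name is "scene" or "top" or "wrist"; returns a dict with "img" (480x640x3 uint8, blue, green, red), "range_z" (480x640 float32, m along the optical axis (not along the pixel's ray), 0 where there is no reading), "K" (3x3 intrinsics, pixels), "pose" (4x4, takes a point from camera to world coordinates); the wrist camera has in their place "hand_eye" (4x4, takes a point from camera to tool coordinates, whose origin is the TCP and whose axes are the flange's). Camera axes: x right, y down, z forward; pixel columns grow to the right and rows downward; lengths in m; the calibration is good to about 2 mm. The wrist camera is an equidistant fisheye: a pixel r from the principal point sees the ray r / f radians off the axis. A picture is of the moment at which its call begins: read the wrist's pose just before it.
- ctrl.finish_job(): hands the job in; it is judged then, once.
Trained networks look in a picture, given as the dict that the camera call returned (one of the last four; its "shot" number tells which), for a name from the list of things; names that differ only in an ending like _2 or _b are one class to them, and where a whole thing is asked for, a point or a joint stands for the part that bears it (a point fixed in the world has none). Each returns a list of dicts, best first, with "confidence" (0 to 1); they miss things now and then, are a little off and sometimes report something else, mostly with a low value. They report only what shows in the picture. A call takes as long as a camera call.
- eyes.search_frame(thing, picture): "box" ([left, top, right, bottom] in pixels, round what is visible of it).
- eyes.outline_of(thing, picture): "region" (480x640 bool, what is visible of it) and "box" ([left, top, right, bottom] in pixels, round what is visible of it).
- eyes.tip_of(thing, picture): "point" ([column, row] in pixels: a listed point, or the origin of a listed thing).
The state is a dict: "t": time; "q": joint angles; "dq": joint speeds; "effort": joint torques, N m; "tool_pos": TCP position; "tool_rot": TCP orientation; "contact_force": force on the tool from outside, world axes, zero at the start; "wrist_torque": the same for the moment, N m; "opening": finger opening in m; "grip_force": force on a finger pad.
Only numpy, scipy, OpenCV 4.12 (cv2) and the standard library are available. Lean on these libraries where they do the work, as an engineer would, in place of code of your own. Each camera call takes 0.05 s, during which the arm holds its last target. There are 200 camera calls.

TASK

Check the plate reader's optical filters: swing the blue cover flap at the front of the reader all the way back, bringing it gently onto its stop so that it stays open, then draw the filter slide (the insert with the orange grip) straight out of its lane towards the front and leave the blank insert beside it where it is. Carry the slide to the lit light pad and finish while still holding it there, level, with all three filter windows over the lit field and a few centimetres above it, touching neither the pad nor the reader.

Things in the scene. Friction and masses are not known exactly. Their poses are not given: they have to be found in the camera images.
- reader: Fixed plate reader, white, blue cover flap in front; body 230 (x) x 250 (y) x 85 mm high, rear display hump to 107 mm. Origin: on its centre line at bench height; x runs from its front face (-90 mm) to its rear (+140), y to its left. Under the flap: a bay floor 40 mm above the bench, x -90 to -20, open to the front once the flap is up; side cheeks inside y = +-115, tops at z 80 mm.
- flap (a joint): Angle of the cover flap (rad): 0 shut, grows as its front edge rises and swings back; 2.094 (120 degrees) on its stop, leaning back past upright. It weighs 0.2 kg on an easy hinge with slight friction: left below about 1.5 it falls shut, above about 1.9 it sinks onto the stop, in between it stays.
- flap_hinge (a point): Middle of the flap's hinge line, which runs along the reader's y; fixed at reader x = +20 mm, z = 85 mm.
- flap_handle (a point): Middle of the flap's steel pull bar, moving with the flap: round, 10 mm thick, straight for 90 mm along reader y. Flap shut: reader x -130, z 62 mm (150 mm before and 23 mm below the hinge line), 40 mm before the flap's front face (z 42 to 85). A gripper pointing straight down and closing along reader x can keep the bar pinched all the way, the bar turning in the pads.
- filter_slide: Loose slide (about 60 g), in either lane, x along the reader's x. Origin: centre of underside; 112 mm long. x -14 to +56 mm: dark frame 30 wide, 8 thick, three coloured windows, inside the lane. x -56 to -14: stem 12 mm wide with an orange finger grip, 12 mm thick (y), x -53 to -17, top 34 mm above the underside; pinch it across y. Comes free after about 70 mm of travel to the front.
- lane_left (a point): Mouth of the left lane in the optics housing (face at reader x -20, housing top z 85 mm): centre of its floor, reader y +42, z 40 mm. The lane is a level tunnel along reader x, 34 wide, 10.5 high, 72 mm deep: an insert has 2 mm play each side and 2.5 mm above, and cannot be lifted until drawn out.
- lane_right (a point): The same for the right lane, reader y -42 mm.
- filter_slide_grip (a point): Point in the orange grip of the filter slide: slide x = -35 mm, y = 0, 20 mm above the underside.
- filter_near (a point): Centre of the filter window nearest the grip: slide x = 0, 4 mm above the underside. Windows are 17 x 19 mm.
- filter_far (a point): Centre of the filter window farthest from the grip: slide x = +42 mm, 4 mm above the underside; the third window is midway.
- blank_insert: Loose grey blank insert with a white grip and no windows, in the other lane; same outer shape, size and origin as the filter slide. It stays where it is.
- lit_field (a point): Centre of the lit upper face of the light pad, 11 mm above the bench; axes as the light pad's. The lit field measures 130 (x) x 180 (y) mm.
- light_pad: Fixed slim LED light pad (grey rim, glowing white face) lying on the bench, 150 (x) x 200 (y) x 11 mm. Origin: centre of its underside.
- marker_1: Loose marker lying on the bench beside the reader's right-hand side (12 x 130 x 14 mm, along its y); bystander.
- petri_dish_1: Loose round petri dish, 90 mm across, 14 mm high, behind the light pad; origin: centre of its underside; bystander.
- well_plate_clear: Loose pale lidded well plate, 86 x 128 x 16 mm, on the bench at the far left; origin: centre of its underside; bystander.

How it is judged:
On the way, in this order (a step that is already met when the one before it is completed fails the run):
1. the cover flap has been swung back onto its stop and stays there (value of joint flap above 1.95 rad), for 0.3 s.
2. with the cover open, the filter slide is held in the gripper, drawn clear of its lane (value of joint flap above 1.95 rad and contact force between the fingers and filter_slide above 1 N and x of filter_slide in the frame of reader below -0.08 m), for 0.2 s.
At the end, for the whole second after the job is handed in: The flap is open within 0.14 rad of its stop; the filter slide is gripped, at rest, level within 10 degrees, with all its windows inside the outline of the lit field and 15 to 150 mm above it, touching neither pad nor reader; the blank insert is within 15 mm of where it was (value of joint flap above 1.95 rad and contact force between the fingers and filter_slide above 1 N and x of filter_near in the frame of lit_field between -0.057 and 0.057 m and y of filter_near in the frame of lit_field between -0.082 and 0.082 m and z of filter_near in the frame of lit_field between 0.015 and 0.15 m and x of filter_far in the frame of lit_field between -0.057 and 0.057 m and y of filter_far in the frame of lit_field between -0.082 and 0.082 m and z of filter_far in the frame of lit_field between 0.015 and 0.15 m and angle between filter_slide's own z axis and vertical below 0.18 rad and linear speed of filter_slide below 0.03 m/s and contact force between filter_slide and light_pad below 0.05 N and contact force between filter_slide and reader below 0.05 N and distance of blank_insert from where it was at the start of the episode below 0.015 m); the arm keeps its last pose, push and grip.
It fails at once if the cover flap is thrown onto its stop (faster than 2 rad/s in the last 0.2 rad) (value of joint flap above 1.9 rad and velocity of joint flap above 2 rad/s).
It fails at once if the blank insert is pulled out (distance of blank_insert from where it was at the start of the episode above 0.015 m).
It fails at once if a bystander is moved more than 30 mm (distance of any of marker_1, petri_dish_1, well_plate_clear from where it was at the start of the episode above 0.03 m).
It also fails if it takes over 64 s, if anything falls off the work surface, if the arm or the gripper's body presses on something with over 40 N, if the wrist force passes 120 N, or if a joint passes its speed limit or range.

## Working session

There is one attempt and no reset: what is moved stays moved. The work goes in short steps, Python scripts to look and compute and a tool call to move; the robot and the scene stay as the last step left them, time stands still between calls to the robot, and variables do not carry over. Pictures are saved under pics/ and viewed, at most 10 in all, crops included, and the job is handed in when it is done.

Besides the shell and the picture viewer there is one more tool, called after ">>>" as name(argument=value, ...), one argument or row to a line, values as JSON. apply_moves: Moves the arm, as the interface text tells. Its arguments: {"type":"object","properties":{"plan":{"type":"array","items":{"type":"array","items":{"type":"number"}}},"newtons":{"type":"number"}},"required":["plan"]}

```bash
ls; mkdir -p pics
cat > h.py <<'E'
import numpy as np, cv2
from scipy.spatial.transform import Rotation as R
from station import telemetry, eyes, ctrl
def world(p,uv,z=None):
    """pixel -> world by range"""
    u,v=uv; K=p["K"]; d=np.median([x for x in p["range_z"][int(v)-1:int(v)+2,int(u)-1:int(u)+2].ravel() if x>0] or [0])
    c=np.array([(u-K[0,2])/K[0,0]*d,(v-K[1,2])/K[1,1]*d,d,1]); return (p["pose"]@c)[:3]
def ray(p,uv):
    K=p["K"]; d=np.array([(uv[0]-K[0,2])/K[0,0],(uv[1]-K[1,2])/K[1,1],1]); return p["pose"][:3,3],p["pose"][:3,:3]@d/np.linalg.norm(d)
def meet(a,b):
    (p,d),(q,e)=a,b; s=np.linalg.lstsq(np.c_[d,-e],q-p,rcond=None)[0]; x,y=p+s[0]*d,q+s[1]*e
    return (x+y)/2,np.linalg.norm(x-y)
E
python3 - <<'E'
from h import *
np.set_printoptions(precision=4,suppress=True)
print(ctrl.pinch_z, telemetry.get_obs())
P={n:eyes.get_image(n) for n in ("scene","top","wrist")}
for n in("scene","top"): cv2.imwrite(f"pics/{n}0.png",P[n]["img"])
for n in("scene","top"):
    p=P[n]; print(n,p["K"][0,0],p["pose"][:3,3])
    for t in ["reader","flap_handle","flap_hinge","filter_slide","filter_slide_grip","lane_left","lane_right","lit_field","light_pad","blank_insert","marker_1","petri_dish_1","well_plate_clear"]:
        r=eyes.tip_of(t,p)[:2]
        for k in r: print(t,round(k["confidence"],2),np.array(k["point"]),world(p,k["point"]))
E
```

```text
pics
0.1547 {'t': 0.0, 'q': array([ 1.082 ,  0.0534,  1.6143, -0.    ,  1.476 , -0.119 ]), 'dq': array([-0.0011,  0.0007,  0.0003, -0.0004, -0.0001, -0.0008]), 'effort': array([ -0.0019, -39.3688, -37.0173,  -0.0002,   0.007 ,   0.    ]), 'tool_pos': array([0.2258, 0.5825, 0.4035]), 'tool_rot': array([-0.5774, -3.0875,  0.0031]), 'contact_force': array([ 0.1903, -1.3427, -0.2561]), 'wrist_torque': array([-0.0168, -0.049 ,  0.0109]), 'grip_force': 0.0, 'opening': 0.08570296931083117}
scene 547.8566743863466 [-0.0112 -0.8107  1.1547]
reader 0.89 [338.7 287.9] [ 0.4766 -0.3308  0.0823]
flap_hinge 0.72 [344.7 266.9] [ 0.5276 -0.2979  0.0824]
flap_hinge 0.66 [273.8 170. ] [0.6488 0.1228 0.0129]
filter_slide_grip 0.33 [249.7 197. ] [0.5325 0.0877 0.0115]
filter_slide_grip 0.23 [308.  151.8] [0.7735 0.1127 0.0124]
lane_left 0.61 [325.3 263.6] [ 0.4988 -0.2612  0.0853]
lane_right 0.75 [329.4 292.5] [ 0.4507 -0.327   0.086 ]
lit_field 0.69 [246.6 199.6] [0.5198 0.0852 0.0123]
marker_1 0.61 [372.9 351. ] [ 0.4538 -0.4707  0.0008]
petri_dish_1 0.86 [273.5 171.3] [0.645  0.1196 0.0125]
well_plate_clear 0.94 [303.7 152.1] [0.759  0.1156 0.0184]
top 506.1483185204185 [ 0.4617 -0.1541  1.0731]
reader 0.67 [386.  283.1] [ 0.513  -0.2789  0.0873]
flap_handle 0.56 [348.2 335.5] [ 0.4109 -0.2072  0.0664]
flap_hinge 0.82 [396.5 275.3] [ 0.5285 -0.2996  0.0858]
filter_slide 0.33 [347.7 333.3] [ 0.4152 -0.2062  0.0666]
lit_field 0.89 [208.3 273.9] [0.5315 0.0845 0.0111]
light_pad 0.92 [204.9 278.6] [0.5216 0.0914 0.0104]
blank_insert 0.42 [207.1 278.6] [0.5215 0.0862 0.0129]
marker_1 0.72 [473.7 312.2] [ 0.4592 -0.4694  0.0115]
petri_dish_1 0.9 [189.9 215.5] [0.655  0.128  0.0153]
well_plate_clear 0.76 [199.1 163.3] [0.7691 0.113  0.0176]
```

View pics/top0.png

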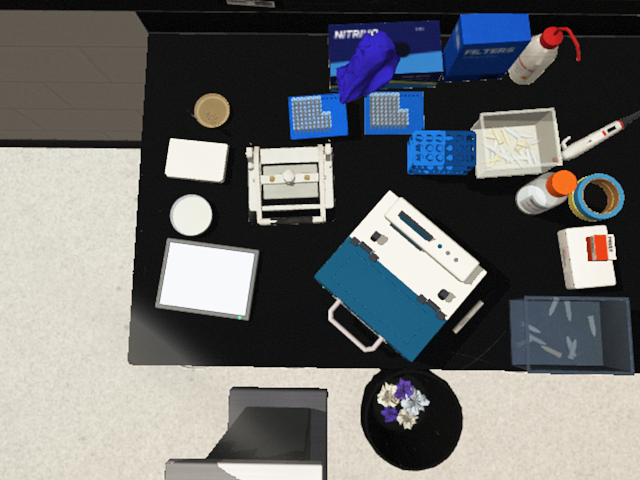

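View pics/scene0.png

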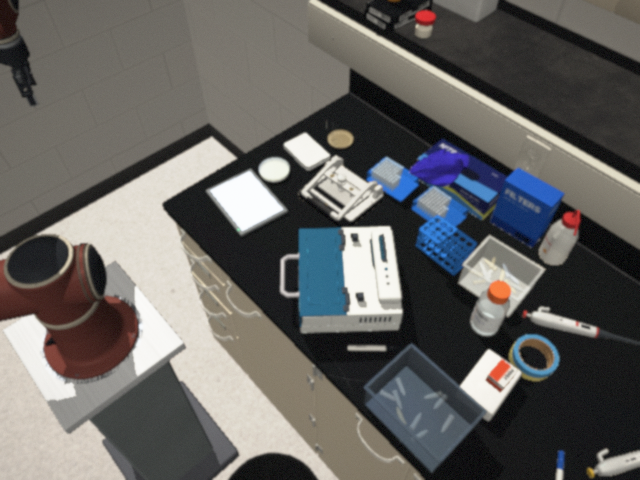

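The top view shows the reader at about (400,275), front facing lower-left, with the pull bar running roughly (333,318)–(368,350). The lit pad is at (208,278), the dish at (191,215), the pale plate at (197,160) and the marker at (467,317). The scene view agrees with this.

```bash
cat > m1.py <<'E'
from h import *
np.set_printoptions(precision=4,suppress=True)
def cloud(p,mask=None):
    K=p["K"]; d=p["range_z"]; v,u=np.nonzero((d>0)&(mask if mask is not None else True)); d=d[v,u]
    c=np.c_[(u-K[0,2])/K[0,0]*d,(v-K[1,2])/K[1,1]*d,d]; return c@p["pose"][:3,:3].T+p["pose"][:3,3]
def rect(W):
    r=cv2.minAreaRect(W[:,:2].astype(np.float32)); return np.array(r[0]),np.array(r[1]),r[2],cv2.boxPoints(r)
E
python3 - <<'E'
from m1 import *
for n in("top","scene"):
    p=eyes.get_image(n); W=cloud(p)
    near=(np.abs(W[:,0]-.5)<.26)&(np.abs(W[:,1]+.28)<.22)
    T=W[near&(W[:,2]>.076)&(W[:,2]<.096)]
    print(n,"top",len(T),*rect(T),T[:,2].mean())
    for t in("flap","light_pad","reader","lit_field"):
        r=eyes.outline_of(t,p)
        if r:
            M=cloud(p,r[0]["region"]); print(t,round(r[0]["confidence"],2),r[0]["box"],*rect(M),np.median(M[:,2]))
    H=W[near&(W[:,2]>.05)&(W[:,2]<.074)]
    u=np.array([np.cos(.65),np.sin(.65)])
    np.save(f"H_{n}.npy",H)
E
```

```text
top top 12559 [ 0.5626 -0.286 ] [0.3944 0.4272] 0.024363044649362564 [[ 0.3653 -0.0725]
 [ 0.3655 -0.4998]
 [ 0.7598 -0.4996]
 [ 0.7597 -0.0723]] 0.08644431870228902
flap 0.8 [314.9, 231.7, 446.1, 360.6] [ 0.4677 -0.2562] [0.278  0.1599] 47.32451629638672 [[ 0.3147 -0.3042]
 [ 0.4323 -0.4126]
 [ 0.6207 -0.2081]
 [ 0.5032 -0.0998]] 0.08640175802702005
light_pad 0.81 [153.9, 236.3, 262.2, 317.8] [0.5232 0.0893] [0.2087 0.1524] 83.44064331054688 [[ 0.4355 -0.0057]
 [ 0.587  -0.0231]
 [ 0.6108  0.1842]
 [ 0.4594  0.2016]] 0.011110160048395157
reader 0.77 [312.4, 192.3, 487.3, 362.2] [ 0.5221 -0.305 ] [0.274  0.3095] 49.427032470703125 [[ 0.3155 -0.3084]
 [ 0.5505 -0.5097]
 [ 0.7287 -0.3016]
 [ 0.4937 -0.1003]] 0.08677610722710227
lit_field 0.78 [155.9, 234.0, 258.8, 320.4] [0.5235 0.0898] [0.2064 0.1551] 82.53905487060547 [[ 0.4332 -0.0024]
 [ 0.587  -0.0225]
 [ 0.6138  0.1821]
 [ 0.46    0.2022]] 0.011113884153421738
scene top 7188 [ 0.5598 -0.2812] [0.3981 0.4375] 0.007281376048922539 [[ 0.3608 -0.0625]
 [ 0.3608 -0.5   ]
 [ 0.7589 -0.4999]
 [ 0.7589 -0.0625]] 0.0853275304306723
flap 0.84 [280.2, 229.1, 353.3, 319.8] [ 0.4643 -0.2511] [0.2519 0.1611] 49.628684997558594 [[ 0.3213 -0.2949]
 [ 0.444  -0.3992]
 [ 0.6072 -0.2073]
 [ 0.4845 -0.103 ]] 0.08551008778337232
reader 0.87 [281.4, 227.9, 399.0, 332.4] [ 0.5084 -0.2904] [0.2547 0.2796] 49.32771682739258 [[ 0.3193 -0.2959]
 [ 0.5314 -0.4782]
 [ 0.6975 -0.285 ]
 [ 0.4854 -0.1027]] 0.08524614666724806
lit_field 0.89 [210.9, 168.5, 286.7, 238.6] [0.5165 0.0861] [0.2037 0.1493] 82.70480346679688 [[ 0.4296 -0.0055]
 [ 0.5776 -0.0244]
 [ 0.6035  0.1777]
 [ 0.4555  0.1966]] 0.01055617129718378
```

Run:
```python
from m1 import *
P={}
for n in("top","scene"):
    p=eyes.get_image(n); P[n]=p; 
    m=np.zeros((480,640),np.uint8)
    r=eyes.outline_of("reader",p)[0]["region"]; 
    W=cloud(p,r); T=W[(W[:,2]>.078)&(W[:,2]<.094)]
    a0=None
    for a in np.deg2rad(np.arange(-44,-37,.25)):
        u=np.array([np.cos(a),np.sin(a)]);v=np.array([-u[1],u[0]])
        X,Y=T[:,:2]@u,T[:,:2]@v
        # edge straightness: front edge min X per Y bin
        b=((Y-Y.min())/.02).astype(int); e=np.array([np.percentile(X[b==i],2) for i in range(1,b.max()-1)])
        s=np.std(e)
        if a0 is None or s<a0[0]: a0=(s,a,np.percentile(X,[.3,99.7]),np.percentile(Y,[.3,99.7]),np.median(e))
    s,a,X,Y,e=a0; u=np.array([np.cos(a),np.sin(a)]);v=np.array([-u[1],u[0]])
    o=(e+.09)*u+Y.mean()*v
    print(n,np.rad2deg(a),s,"X",X,np.ptp(X),"Y",Y,np.ptp(Y),"front",e,"origin",o)
    # handle in reader frame
    W=cloud(p); L=np.c_[(W[:,:2]-o)@u,(W[:,:2]-o)@v,W[:,2]]
    H=L[(L[:,0]<-.097)&(L[:,0]>-.16)&(abs(L[:,1])<.09)&(L[:,2]>.03)&(L[:,2]<.09)]
    bar=H[(H[:,0]<-.115)]
    print("handle",len(H),H.min(0),H.max(0),"bar med",np.median(bar,0),np.percentile(bar,[5,95],axis=0))
rt=[eyes.tip_of("flap_handle",P[n]) for n in P]
print(rt)
if all(rt): print(meet(ray(P["top"],rt[0][0]["point"]),ray(P["scene"],rt[1][0]["point"])))
# corners check: triangulate reader corner from both pictures by lit-pad minAreaRect
for n in P: cv2.imwrite(f"pics/{n}1.png",cv2.resize(P[n]["img"][180:380,260:500],None,fx=3,fy=3))
```

```text
top -40.5 0.00014600980205110213 X [0.4891 0.7149] 0.22582883109201474 Y [-0.0107  0.237 ] 0.24761580201244923 front 0.49203181483418423 origin [ 0.5161 -0.292 ]
handle 445 [-0.1383 -0.0594  0.0601] [-0.0974  0.0602  0.0752] bar med [-0.1316 -0.0002  0.0661] [[-0.1376 -0.0536  0.0628]
 [-0.1184  0.054   0.0698]]
scene -40.75 0.0006083540646618123 X [0.4855 0.7105] 0.22492866276812923 Y [-0.0128  0.2346] 0.24738364235377064 front 0.4881510484046073 origin [ 0.5104 -0.2934]
handle 276 [-0.1387 -0.0608  0.0567] [-0.0978  0.0596  0.0712] bar med [-0.1313 -0.0072  0.0653] [[-0.1379 -0.055   0.0608]
 [-0.1181  0.0537  0.0694]]
[[{'point': [346.6, 335.3], 'confidence': 0.61}], [{'point': [281.6, 276.4], 'confidence': 0.95}]]
(array([ 0.4101, -0.204 ,  0.0577]), np.float64(0.0017843808445528134))
```

>>> apply_moves(
  plan=[
    [0.04,-0.338,-0.333,0,1.4],
    [0.04,-0.338,-0.333,0,1.4],
    [0.04,-0.338,-0.333,0,1.4],
    [0.04,-0.338,-0.333,0,1.4],
    [0.04,-0.338,-0.333,0,1.4],
    [0.04,-0.338,-0.333,0,1.4],
    [0.04,-0.338,-0.333,0,1.4],
    [0.04,-0.338,-0.333,0,1.4],
    [0.04,-0.338,-0.333,0,1.4],
    [0.04,-0.338,-0.333,0,1.4],
    [0.04,-0.338,-0.333,0,1.4],
    [0.04,-0.338,-0.333,0,1.4],
  ],
)

```text
t: 3.25
tool_pos: [0.4217, 0.1465, 0.4051]
tool_rot: [2.438, 1.978, 0.001]
contact_force: [-0.7, 0.1, 0.5]
opening: 0.0404
grip_force: 0.0
```

```bash
cat >> h.py <<'E'
def togo(target_grasp, yaw, obs=None):
    """shift+roll in tool axes to bring grasp point to target (tool down), closing axis (mod pi) at yaw"""
    o=obs or telemetry.get_obs(); r=R.from_rotvec(o["tool_rot"]).as_matrix()
    t=np.array(target_grasp)+[0,0,ctrl.pinch_z]
    cur=np.arctan2(r[1,1],r[0,1]); d=-(yaw-cur)
    d=(d+np.pi/2)%np.pi-np.pi/2
    return r.T@(t-o["tool_pos"]),d
def wray(p,uv,o):
    K=p["K"]; a=np.array([(uv[0]-K[0,2])/K[0,0],(uv[1]-K[1,2])/K[1,1]]); th=np.linalg.norm(a)
    d=np.r_[np.sin(th)*a/th,np.cos(th)]; T=np.eye(4); T[:3,:3]=R.from_rotvec(o["tool_rot"]).as_matrix(); T[:3,3]=o["tool_pos"]
    T=T@p["hand_eye"]; return T[:3,3],T[:3,:3]@d
E
python3 - <<'E'
from h import *
np.set_printoptions(precision=4,suppress=True)
o=telemetry.get_obs(); print(o["q"],o["tool_pos"],o["tool_rot"],o["opening"])
print(togo([.4146,-.208,.25],np.deg2rad(-40.6)))
p=eyes.get_image("wrist"); print(p["K"],p["hand_eye"])
E
```

```text
[ 0.1678 -0.3986  2.009  -0.0017  1.5298  0.3757] [0.4217 0.1465 0.4051] [2.4382 1.9777 0.0005] 0.040383603056026146
(array([-0.3484,  0.0662,  0.0009]), np.float64(0.5007825558833674))
[[371.6483   0.     316.9835]
 [  0.     371.6483 245.5685]
 [  0.       0.       1.    ]] [[ 0.0002 -0.9563 -0.2925  0.0741]
 [ 1.      0.0004 -0.0006 -0.0001]
 [ 0.0007 -0.2925  0.9563  0.0305]
 [ 0.      0.      0.      1.    ]]
```

>>> apply_moves(
  plan=[
    [0.04,-0.348,0.066,0,0.5],
    [0.04,-0.348,0.066,0,0.5],
    [0.04,-0.348,0.066,0,0.5],
    [0.04,-0.348,0.066,0,0.5],
    [0.04,-0.348,0.066,0,0.5],
    [0.04,-0.348,0.066,0,0.5],
    [0.04,-0.348,0.066,0,0.5],
    [0.04,-0.348,0.066,0,0.5],
    [0.04,-0.348,0.066,0,0.5],
    [0.04,-0.348,0.066,0,0.5],
    [0.04,-0.348,0.066,0,0.5],
  ],
)

```text
t: 4.22
tool_pos: [0.4166, -0.2045, 0.4046]
tool_rot: [-2.848, -1.324, -0.0]
contact_force: [-0.3, 0.4, -0.8]
opening: 0.0399
grip_force: 0.0
```

Run:
```python
from h import *
np.set_printoptions(precision=4,suppress=True)
o=telemetry.get_obs(); print(o["q"],o["tool_pos"],o["tool_rot"],o["opening"],o["t"])
p=eyes.get_image("wrist"); cv2.imwrite("pics/w1.png",p["img"])
for t in("flap_handle","flap_hinge","reader"):
    for k in eyes.tip_of(t,p)[:2]:
        uv=k["point"]; c,d=wray(p,uv,o)
        z=p["range_z"][int(uv[1]),int(uv[0])]
        r=R.from_rotvec(o["tool_rot"]).as_matrix()@p["hand_eye"][:3,2]
        print(t,k["confidence"],uv,"range",c+d*z/(d@r), "at z.062",c+d*(.062-c[2])/d[2])
```

```text
[-0.6171 -0.3489  1.9729  0.0006  1.5184  0.0834] [ 0.4166 -0.2045  0.4046] [-2.8479 -1.3239 -0.0002] 0.03990177998630501 4.2167
flap_handle 0.68 [314.4, 228.1] range [ 0.4119 -0.2061  0.0667] at z.062 [ 0.4111 -0.207   0.062 ]
flap_handle 0.46 [487.4, 234.7] range [ 0.5263 -0.3021  0.0862] at z.062 [ 0.5314 -0.3151  0.062 ]
flap_hinge 0.75 [485.3, 235.9] range [ 0.5242 -0.3021  0.0854] at z.062 [ 0.5291 -0.3146  0.062 ]
reader 0.87 [437.1, 211.5] range [ 0.5011 -0.2553  0.0877] at z.062 [ 0.5044 -0.2649  0.062 ]
```

View pics/w1.png

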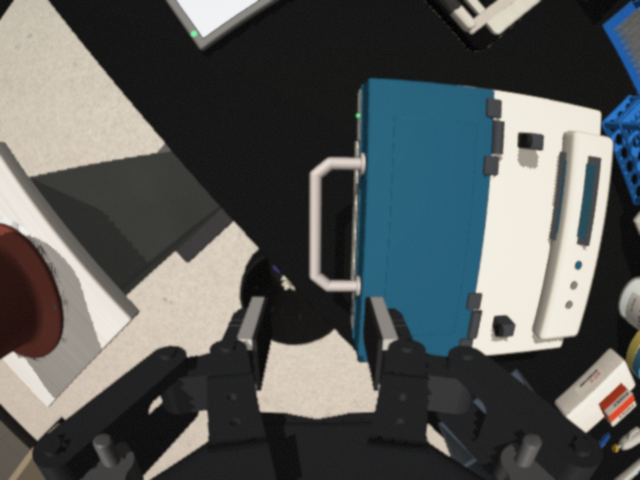

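Run:
```python
from h import *
np.set_printoptions(precision=4,suppress=True)
o=telemetry.get_obs(); print(o["tool_pos"],o["tool_rot"],o["opening"],o["t"],np.abs(o["dq"]).max())
print(togo([.4115,-.207,.062],np.deg2rad(-40.6)))
r=R.from_rotvec(o["tool_rot"]).as_matrix(); print(r)
```

```text
[ 0.4168 -0.2028  0.4047] [-2.8463 -1.3296 -0.0004] 0.040189420413909285 4.4167 0.0022185464038981554
(array([-0.0067, -0.0014,  0.188 ]), np.float64(0.011837554994999167))
[[ 0.6417  0.7669  0.0002]
 [ 0.7669 -0.6417  0.0002]
 [ 0.0003  0.     -1.    ]]
```

>>> apply_moves(
  plan=[
    [0.038,-0.007,-0.004,0.04,0.012],
    [0.038,-0.007,-0.004,0.08,0.012],
    [0.038,-0.007,-0.004,0.11,0.012],
    [0.038,-0.007,-0.004,0.13,0.012],
    [0.038,-0.007,-0.004,0.145,0.012],
    [0.038,-0.007,-0.004,0.16,0.012],
    [0.038,-0.007,-0.004,0.17,0.012],
    [0.038,-0.007,-0.004,0.178,0.012],
    [0.038,-0.007,-0.004,0.184,0.012],
    [0.038,-0.007,-0.004,0.188,0.012],
    [0.038,-0.007,-0.004,0.188,0.012],
    [0.038,-0.007,-0.004,0.188,0.012],
  ],
)

```text
t: 5.42
tool_pos: [0.4093, -0.207, 0.2172]
tool_rot: [2.855, 1.309, 0.001]
contact_force: [0.2, -0.8, -0.7]
opening: 0.0383
grip_force: 0.0
```

>>> apply_moves(
  plan=[
    [0.0,0,0,0,0],
    [0.0,0,0,0,0],
    [0.0,0,0,0,0],
    [0.0,0,0,0,0],
    [0.0,0,0,0,0],
    [0.0,0,0,0,0],
    [0.0,0,0,0,0],
    [0.0,0,0,0,0],
  ],
  newtons=25,
)

```text
t: 6.08
tool_pos: [0.41, -0.2078, 0.2182]
tool_rot: [2.851, 1.307, 0.004]
contact_force: [4.1, -3.7, 0.4]
opening: 0.0088
grip_force: 25.0
```

Run:
```python
from h import *
np.set_printoptions(precision=4,suppress=True)
o=telemetry.get_obs(); print(o["tool_pos"],o["tool_rot"],o["opening"],o["grip_force"],o["contact_force"])
a0=np.arctan2(.023,.15); r=.15175
f=lambda d:np.array([-r*np.cos(np.deg2rad(d)-a0), r*np.sin(np.deg2rad(d)-a0)])
for d in list(range(4,106,4))+list(range(106,121,2)):
    print(d,(f(d)-f(0)).round(3))
```

```text
[ 0.41   -0.2078  0.2182] [2.8514 1.3071 0.004 ] 0.008779093035807274 25.03276616334915 [ 4.0968 -3.7095  0.4024]
4 [-0.001  0.011]
8 [-0.002  0.021]
12 [-0.002  0.032]
16 [-0.001  0.042]
20 [0.001 0.053]
24 [0.004 0.063]
28 [0.007 0.073]
32 [0.011 0.083]
36 [0.015 0.093]
40 [0.02  0.102]
44 [0.026 0.111]
48 [0.033 0.119]
52 [0.04  0.127]
56 [0.047 0.134]
60 [0.055 0.141]
64 [0.064 0.148]
68 [0.072 0.153]
72 [0.082 0.159]
76 [0.091 0.163]
80 [0.101 0.167]
84 [0.111 0.17 ]
88 [0.122 0.172]
92 [0.132 0.174]
96 [0.143 0.175]
100 [0.153 0.175]
104 [0.164 0.174]
106 [0.169 0.174]
108 [0.174 0.173]
110 [0.18  0.172]
112 [0.185 0.171]
114 [0.19  0.169]
116 [0.195 0.168]
118 [0.2   0.166]
120 [0.205 0.164]
```

>>> apply_moves(
  plan=[
    [0,0,0.002,-0.008,0],
    [0,0,0.001,-0.021,0],
    [0,0,0.001,-0.032,0],
    [0,0,0.002,-0.042,0],
    [0,0,0.004,-0.053,0],
    [0,0,0.007,-0.063,0],
    [0,0,0.01,-0.073,0],
    [0,0,0.014,-0.083,0],
    [0,0,0.018,-0.093,0],
    [0,0,0.023,-0.102,0],
    [0,0,0.029,-0.111,0],
    [0,0,0.029,-0.111,0],
  ],
)

```text
t: 7.08
tool_pos: [0.4311, -0.2257, 0.3303]
tool_rot: [-2.852, -1.308, 0.003]
contact_force: [-9.8, 6.8, 7.1]
opening: 0.0088
grip_force: 24.9
```

>>> apply_moves(
  plan=[
    [0,0,-0.003,-0.002,0],
    [0,0,0.004,-0.01,0],
    [0,0,0.011,-0.018,0],
    [0,0,0.018,-0.025,0],
    [0,0,0.026,-0.032,0],
    [0,0,0.035,-0.039,0],
    [0,0,0.043,-0.045,0],
    [0,0,0.053,-0.05,0],
    [0,0,0.053,-0.05,0],
  ],
)

```text
t: 7.83
tool_pos: [0.4727, -0.2616, 0.3808]
tool_rot: [2.853, 1.308, 0.004]
contact_force: [-1.6, 3.9, 6.1]
opening: 0.0093
grip_force: 25.8
```

Run:
```python
from h import *
np.set_printoptions(precision=4,suppress=True)
o=telemetry.get_obs(); print(o["tool_pos"],o["tool_rot"],o["opening"],o["grip_force"],o["contact_force"])
p0=np.array([.41,-.2078,.2182]);u=np.array([np.cos(-.7086),np.sin(-.7086)])
d=o["tool_pos"]-p0; print(d[:2]@u,d[:2]@[-u[1],u[0]],d[2])
```

```text
[ 0.4727 -0.2616  0.3808] [2.8526 1.3076 0.0039] 0.009331726112081903 25.82951456308365 [-1.6069  3.9161  6.0606]
0.08265931142808086 -6.796684449118101e-05 0.16258246039337348
```

>>> apply_moves(
  plan=[
    [0,0,0.008,-0.006,0],
    [0,0,0.018,-0.01,0],
    [0,0,0.028,-0.013,0],
    [0,0,0.039,-0.015,0],
    [0,0,0.049,-0.017,0],
    [0,0,0.06,-0.018,0],
    [0,0,0.07,-0.018,0],
    [0,0,0.07,-0.018,0],
  ],
)

```text
t: 8.5
tool_pos: [0.5255, -0.307, 0.3963]
tool_rot: [2.854, 1.309, 0.003]
contact_force: [2.0, 3.2, 4.5]
opening: 0.0091
grip_force: 25.9
```

Run:
```python
from h import *
np.set_printoptions(precision=4,suppress=True)
o=telemetry.get_obs(); print(o["tool_pos"],o["tool_rot"],o["opening"],o["grip_force"],o["contact_force"])
p0=np.array([.41,-.2078,.2182]);u=np.array([np.cos(-.7086),np.sin(-.7086)])
d=o["tool_pos"]-p0; print(d[:2]@u,d[:2]@[-u[1],u[0]],d[2])
```

```text
[ 0.5255 -0.307   0.3963] [2.8542 1.3085 0.003 ] 0.009086626511376877 25.870810747146606 [2.033  3.1511 4.4632]
0.1522558114766967 -0.00014939542137956674 0.1780743771073245
```

>>> apply_moves(
  plan=[
    [0,0,0.005,-0.001,0],
    [0,0,0.011,0.0,0],
    [0,0,0.016,0.0,0],
    [0,0,0.021,0.001,0],
    [0,0,0.027,0.002,0],
    [0,0,0.032,0.003,0],
    [0,0,0.037,0.005,0],
    [0,0,0.042,0.006,0],
    [0,0,0.047,0.008,0],
    [0,0,0.05,0.009,0],
    [0,0,0.05,0.009,0],
    [0,0,0.05,0.009,0],
  ],
)

```text
t: 9.5
tool_pos: [0.5625, -0.3389, 0.3868]
tool_rot: [2.855, 1.309, 0.001]
contact_force: [5.2, 2.8, 2.7]
opening: 0.0089
grip_force: 26.2
```

Run:
```python
from h import *
np.set_printoptions(precision=4,suppress=True)
o=telemetry.get_obs(); print(o["tool_pos"],o["tool_rot"],o["opening"],o["grip_force"],o["contact_force"])
p0=np.array([.41,-.2078,.2182]);u=np.array([np.cos(-.7086),np.sin(-.7086)])
d=o["tool_pos"]-p0; print(d[:2]@u,d[:2]@[-u[1],u[0]],d[2])
```

```text
[ 0.5625 -0.3389  0.3868] [2.8549 1.3091 0.0012] 0.008856951313109849 26.182962656021118 [5.2474 2.8457 2.6655]
0.20110386165698063 -0.00034224824252916675 0.1686290554324949
```

>>> apply_moves(
  plan=[
    [0.0,0,0.004,0.001,0],
    [0.0,0,0.004,0.001,0],
    [0.04,0,0.004,0.001,0],
    [0.04,0,0.004,0.001,0],
    [0.04,0,0.004,0.001,0],
    [0.04,0,0.004,0.001,0],
    [0.04,0,0.004,0.001,0],
    [0.04,0,0.004,-0.02,0],
    [0.04,0,0.004,-0.05,0],
    [0.04,0,0.004,-0.08,0],
    [0.04,0,-0.03,-0.08,0],
    [0.04,0,-0.07,-0.08,0],
  ],
)

```text
t: 10.5
tool_pos: [0.5093, -0.2939, 0.4695]
tool_rot: [2.852, 1.306, 0.003]
contact_force: [0.1, 0.3, 0.6]
opening: 0.04
grip_force: 0.0
```

Run:
```python
from m1 import *
o=telemetry.get_obs(); print(o["tool_pos"],o["tool_rot"],o["opening"],o["contact_force"],o["q"])
p=eyes.get_image("top"); s=eyes.get_image("scene"); w=eyes.get_image("wrist")
for n,q in(("top",p),("scene",s),("wrist",w)):
    for t in("filter_slide_grip","filter_slide","blank_insert","flap_handle","lane_left","lane_right"):
        for k in eyes.tip_of(t,q)[:2]: 
            x=world(q,k["point"]) if n!="wrist" else ""
            print(n,t,round(k["confidence"],2),k["point"],x)
cv2.imwrite("pics/t2.png",np.hstack([cv2.resize(p["img"][180:380,300:500],(400,400)),cv2.resize(s["img"][200:350,260:410],(400,400))]))
cv2.imwrite("pics/w2.png",w["img"])
```

```text
[ 0.5093 -0.2939  0.4695] [2.8521 1.3061 0.0029] 0.04001744241599001 [0.062  0.347  0.5824] [-0.6497 -0.0664  1.6243 -0.0006  1.5786  0.0622]
top filter_slide_grip 0.49 [392.5, 314.6] [ 0.4526 -0.2929  0.0741]
top filter_slide 0.45 [402.0, 302.8] [ 0.4711 -0.2599  0.4022]
top filter_slide 0.25 [206.5, 277.8] [0.5233 0.0877 0.0118]
top blank_insert 0.61 [383.4, 284.8] [ 0.4839 -0.2097  0.6159]
top blank_insert 0.42 [371.3, 273.9] [ 0.5306 -0.2506  0.086 ]
top flap_handle 0.72 [388.5, 312.2] [ 0.457  -0.2889  0.0452]
top lane_left 0.98 [362.9, 276.5] [ 0.5281 -0.2378  0.0422]
top lane_right 0.86 [398.8, 307.4] [ 0.465  -0.2559  0.4004]
scene filter_slide_grip 0.6 [317.9, 289.2] [ 0.4436 -0.2955  0.0711]
scene filter_slide_grip 0.42 [243.1, 199.6] [0.5138 0.094  0.0095]
scene filter_slide 0.77 [328.7, 294.1] [ 0.4631 -0.3117  0.0474]
scene blank_insert 0.54 [331.1, 264.1] [ 0.5081 -0.2714  0.0849]
scene blank_insert 0.19 [249.2, 201.4] [0.5218 0.0764 0.0104]
scene flap_handle 0.71 [372.1, 231.1] [ 0.5616 -0.3412  0.2303]
scene flap_handle 0.39 [330.5, 262.8] [ 0.5105 -0.2668  0.0833]
scene lane_left 0.85 [327.5, 264.5] [ 0.5177 -0.2487  0.05  ]
scene lane_right 0.86 [328.1, 290.9] [ 0.4688 -0.3035  0.0459]
wrist filter_slide_grip 0.94 [283.4, 247.2] 
wrist filter_slide 0.72 [314.8, 239.5] 
wrist blank_insert 0.2 [281.8, 245.7] 
wrist blank_insert 0.17 [301.8, 156.9] 
wrist flap_handle 0.72 [448.4, 258.5] 
wrist flap_handle 0.52 [312.3, 239.8] 
wrist lane_left 0.9 [300.6, 159.3] 
wrist lane_left 0.26 [300.4, 240.2] 
wrist lane_right 0.75 [310.9, 238.6] 
wrist lane_right 0.7 [303.0, 242.5]
```

View pics/t2.png

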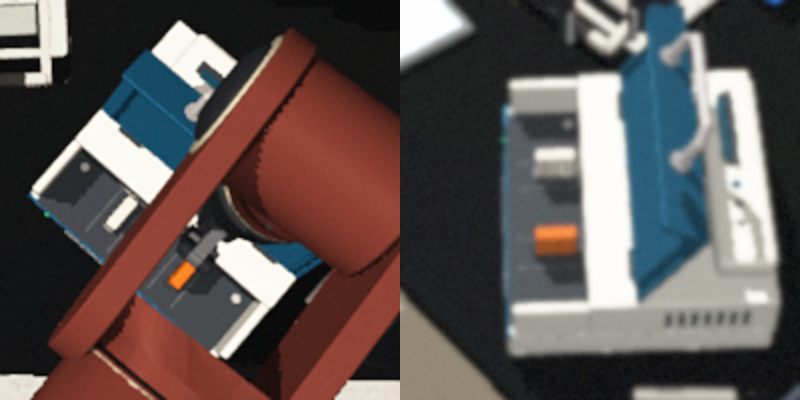

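>>> apply_moves(
  plan=[
    [0.04,-0.02,-0.03,0,-0.12],
    [0.04,-0.039,-0.06,0.02,-0.24],
    [0.04,-0.039,-0.06,0.05,-0.36],
    [0.04,-0.039,-0.06,0.07,-0.48],
    [0.04,-0.039,-0.06,0.07,-0.6],
    [0.04,-0.039,-0.06,0.07,-0.72],
    [0.04,-0.039,-0.06,0.07,-0.84],
    [0.04,-0.039,-0.06,0.07,-0.96],
    [0.04,-0.039,-0.06,0.07,-1.08],
    [0.04,-0.039,-0.06,0.07,-1.2],
    [0.04,-0.039,-0.06,0.07,-1.32],
    [0.04,-0.039,-0.06,0.07,-1.44],
  ],
)

```text
t: 12.55
tool_pos: [0.4381, -0.2834, 0.3968]
tool_rot: [1.275, 2.871, -0.0]
contact_force: [-0.0, -0.2, 0.1]
opening: 0.0401
grip_force: 0.0
```

>>> apply_moves(
  plan=[
    [0.04,0,0,0,-0.12],
    [0.04,0,0,0,-0.13],
    [0.04,0,0,0,-0.13],
    [0.04,0,0,0,-0.13],
  ],
)

```text
t: 12.88
tool_pos: [0.4381, -0.2834, 0.3968]
tool_rot: [1.098, 2.943, -0.0]
contact_force: [-1.0, -0.0, -0.3]
opening: 0.0403
grip_force: 0.0
```

```bash
cat > m2.py <<'E'
from m1 import *
import sys
o=telemetry.get_obs(); w=eyes.get_image("wrist"); print(o["tool_pos"],o["tool_rot"],o["q"][5],np.abs(o["dq"]).max())
cv2.imwrite(sys.argv[1],w["img"])
out={}
for t in("filter_slide_grip","lane_right","lane_left","flap_hinge","blank_insert"):
    for k in eyes.tip_of(t,w)[:1]:
        uv=k["point"]; c,d=wray(w,uv,o); f=R.from_rotvec(o["tool_rot"]).as_matrix()@w["hand_eye"][:3,2]
        z=w["range_z"][int(uv[1]),int(uv[0])]; print(t,round(k["confidence"],2),uv,"range",c+d*z/(d@f)); out[t]=(c,d)
r=eyes.outline_of("filter_slide",w)
# orange pixels -> cloud
b,g,rr=[w["img"][...,i].astype(int) for i in range(3)]
m=(rr>150)&(rr-b>90)&(rr-g>50)
v,u=np.nonzero(m&(w["range_z"]>0)); f=R.from_rotvec(o["tool_rot"]).as_matrix()@w["hand_eye"][:3,2]
P=[]
for a,e in zip(u,v):
    c,d=wray(w,(a,e),o); P.append(c+d*w["range_z"][e,a]/(d@f))
P=np.array(P); P=P[(P[:,2]>.04)&(P[:,2]<.09)&(abs(P[:,0]-.45)<.05)&(abs(P[:,1]+.295)<.05)]
T=P[P[:,2]>np.percentile(P[:,2],90)-.004]; r=rect(T); print("grip top",len(T),np.median(T[:,2]),r[0],r[1],r[2],u.mean(),v.mean())
np.save(sys.argv[1]+".npy",np.array(out,dtype=object),allow_pickle=True)
E
python3 m2.py pics/w3.png
```

```text
[ 0.4381 -0.2834  0.3968] [ 1.0982  2.9433 -0.    ] -1.5734292114724886 0.010131254618009327
filter_slide_grip 0.84 [318.0, 244.2] range [ 0.4485 -0.2921  0.074 ]
lane_right 0.69 [315.1, 264.2] range [ 0.4601 -0.3052  0.0744]
lane_left 0.64 [404.8, 256.9] range [ 0.512  -0.2444  0.0577]
flap_hinge 0.97 [368.9, 321.5] range [ 0.4485 -0.266   0.2369]
blank_insert 0.91 [406.5, 270.9] range [ 0.5185 -0.2505  0.0693]
grip top 563 0.07394972979983921 [ 0.449  -0.2925] [0.0116 0.0362] 48.81857681274414 318.2797427652733 243.84565916398714
```

View pics/w3.png

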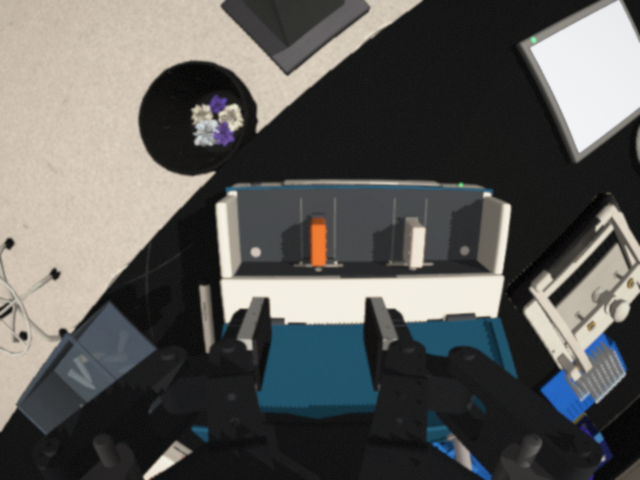

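The flap stands open, the orange grip is at (318,243) and the white blank grip is at (412,243); the grip top measures 36 x 12 mm at z 74 mm, as expected.

>>> apply_moves(
  plan=[
    [0.04,-0.008,-0.001,0.03,0],
    [0.04,-0.015,-0.001,0.06,0],
    [0.04,-0.015,-0.001,0.08,0],
    [0.04,-0.015,-0.001,0.09,0],
    [0.04,-0.015,-0.001,0.09,0],
    [0.04,-0.015,-0.001,0.09,0],
  ],
)

```text
t: 13.73
tool_pos: [0.4489, -0.294, 0.3069]
tool_rot: [-1.095, -2.944, -0.0]
contact_force: [0.3, 0.0, 0.9]
opening: 0.0403
grip_force: 0.0
```

```bash
python3 m2.py pics/w4.png
python3 - <<'E'
from m1 import *
a,b=[np.load(f"pics/w{i}.png.npy",allow_pickle=True).item() for i in(3,4)]
for t in a:
    if t in b: print(t,meet(a[t],b[t]))
print(togo([.449,-.2925,.064],np.deg2rad(49.1)))
E
```

```text
[ 0.4489 -0.294   0.3069] [-1.0946 -2.9445 -0.0001] -1.5774810539348347 0.03342435165357841
filter_slide_grip 0.89 [321.9, 263.7] range [ 0.4492 -0.2912  0.0732]
lane_right 0.89 [319.6, 284.8] range [ 0.4581 -0.3007  0.0743]
lane_left 0.8 [437.3, 276.1] range [ 0.5105 -0.2432  0.0569]
blank_insert 0.59 [436.3, 301.2] range [ 0.5164 -0.2535  0.0717]
grip top 1121 0.07403776425670763 [ 0.4493 -0.2927] [0.0115 0.0356] 49.67864227294922 320.484147386461 263.60754070265637
filter_slide_grip (array([ 0.4491, -0.2919,  0.0726]), np.float64(0.0010748389285045166))
lane_right (array([ 0.4768, -0.3181,  0.0151]), np.float64(0.0030831305548011377))
lane_left (array([ 0.5163, -0.2439,  0.0469]), np.float64(0.0017640570454843592))
blank_insert (array([ 0.5224, -0.2524,  0.0614]), np.float64(0.0028964144451259213))
(array([0.0013, 0.0012, 0.0892]), np.float64(0.0020651583371797955))
```

>>> apply_moves(
  plan=[
    [0.04,0.001,0.001,0.03,0],
    [0.04,0.001,0.001,0.05,0],
    [0.04,0.001,0.001,0.065,0],
    [0.04,0.001,0.001,0.076,0],
    [0.04,0.001,0.001,0.083,0],
    [0.04,0.001,0.001,0.087,0],
    [0.04,0.001,0.001,0.089,0],
    [0.04,0.001,0.001,0.089,0],
    [0.04,0.001,0.001,0.089,0],
  ],
)

```text
t: 14.83
tool_pos: [0.4491, -0.2929, 0.2187]
tool_rot: [1.094, 2.943, -0.001]
contact_force: [-0.2, -0.0, -0.6]
opening: 0.04
grip_force: 0.0
```

>>> apply_moves(
  plan=[
    [0.0,0,0,0,0],
    [0.0,0,0,0,0],
    [0.0,0,0,0,0],
    [0.0,0,0,0,0],
    [0.0,0,0,0,0],
    [0.0,0,0,0,0],
    [0.0,0,0,0,0],
    [0.0,0,0,0,0],
  ],
  newtons=25,
)

```text
t: 15.5
tool_pos: [0.449, -0.2928, 0.2185]
tool_rot: [1.094, 2.944, -0.001]
contact_force: [0.3, 0.1, 6.5]
opening: 0.0115
grip_force: 27.0
```

>>> apply_moves(
  plan=[
    [0,0,0,-0.001,0],
    [0,0.003,0,-0.002,0],
    [0,0.01,0,-0.002,0],
    [0,0.018,0,-0.002,0],
    [0,0.026,0,-0.002,0],
    [0,0.034,0,-0.002,0],
  ],
)

```text
t: 16.0
tool_pos: [0.422, -0.2695, 0.2191]
tool_rot: [-1.094, -2.944, -0.001]
contact_force: [0.2, -0.1, -1.0]
opening: 0.0113
grip_force: 26.3
```

>>> apply_moves(
  plan=[
    [0,0.008,0,0,0],
    [0,0.016,0,0,0],
    [0,0.024,0,0,0],
    [0,0.032,0,0,0],
    [0,0.04,0,0,0],
    [0,0.048,0,0,0],
    [0,0.056,0,0,0],
    [0,0.064,0,0,0],
    [0,0.072,0,0,0],
    [0,0.076,0,0,0],
    [0,0.076,0,0,0],
    [0,0.076,0,0,0],
  ],
)

```text
t: 17.0
tool_pos: [0.3654, -0.2207, 0.2198]
tool_rot: [1.094, 2.944, -0.0]
contact_force: [0.7, -0.2, -0.4]
opening: 0.0113
grip_force: 26.3
```

Run:
```python
from m1 import *
o=telemetry.get_obs(); print(o["tool_pos"],o["opening"],o["grip_force"],o["contact_force"])
w=eyes.get_image("wrist"); s=eyes.get_image("scene")
cv2.imwrite("pics/s5.png",np.hstack([cv2.resize(w["img"],(400,300)),cv2.resize(s["img"][195:345,230:430],(400,300))]))
p=eyes.get_image("top")
for n,q in(("top",p),("scene",s)):
    for t in("lit_field","light_pad"):
        for k in eyes.tip_of(t,q)[:1]: print(n,t,round(k["confidence"],2),world(q,k["point"]))
        for k in eyes.outline_of(t,q)[:1]:
            m=cv2.erode(k["region"].astype(np.uint8),np.ones((3,3)))>0
            # lit white pixels only
            m&=q["img"].min(2)>200
            M=cloud(q,m); M=M[(M[:,2]<.02)]; print(*rect(M))
```

```text
[ 0.3654 -0.2207  0.2198] 0.011334781525777637 26.258848609668348 [ 0.6935 -0.1648 -0.4351]
top lit_field 0.68 [0.5216 0.0833 0.0089]
[0.5227 0.0874] [0.1818 0.1309] 82.95886993408203 [[ 0.4466  0.0052]
 [ 0.5765 -0.0109]
 [ 0.5988  0.1695]
 [ 0.4689  0.1856]]
top light_pad 0.81 [0.5226 0.0853 0.0092]
[0.5227 0.0874] [0.1818 0.1309] 82.95886993408203 [[ 0.4466  0.0052]
 [ 0.5765 -0.0109]
 [ 0.5988  0.1695]
 [ 0.4689  0.1856]]
scene lit_field 0.74 [ 0.3661 -0.1869  0.3578]
[0.5274 0.1237] [0.172  0.0492] 31.383892059326172 [[0.4412 0.0999]
 [0.4668 0.0579]
 [0.6137 0.1475]
 [0.5881 0.1895]]
scene light_pad 0.65 [ 0.356  -0.1894  0.3544]
[0.5299 0.1187] [0.1743 0.0539] 34.41014862060547 [[0.4427 0.0917]
 [0.4732 0.0472]
 [0.617  0.1457]
 [0.5865 0.1902]]
```

View pics/s5.png

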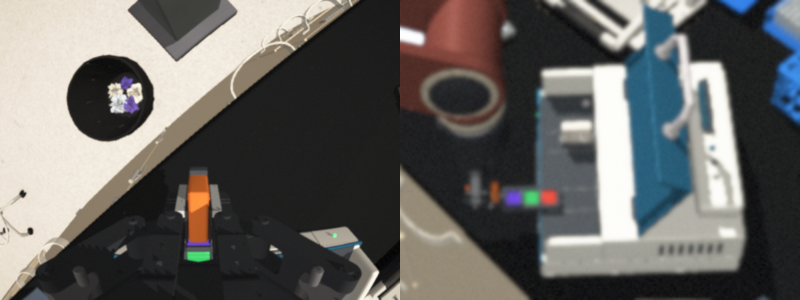

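>>> apply_moves(
  plan=[
    [0,0.005,0,-0.01,0],
    [0,0.015,0,-0.025,0],
    [0,0.02,0,-0.045,0],
    [0,0.02,0,-0.06,0],
    [0,0.025,0.015,-0.07,0],
    [0,0.035,0.04,-0.07,0],
    [0,0.05,0.07,-0.07,0],
    [0,0.06,0.1,-0.07,0],
    [0,0.07,0.13,-0.07,0],
    [0,0.08,0.16,-0.07,0],
    [0,0.09,0.19,-0.07,0],
    [0,0.1,0.22,-0.07,0],
  ],
)

```text
t: 18.55
tool_pos: [0.4337, 0.0128, 0.2899]
tool_rot: [1.094, 2.944, 0.0]
contact_force: [1.1, -0.4, -0.8]
opening: 0.0116
grip_force: 26.2
```

>>> apply_moves(
  plan=[
    [0,0.01,0.03,0,0],
    [0,0.02,0.06,0,0],
    [0,0.03,0.085,0,0],
    [0,0.036,0.102,0.005,0],
    [0,0.039,0.112,0.015,0],
    [0,0.039,0.114,0.025,0],
    [0,0.039,0.114,0.033,0],
    [0,0.039,0.114,0.038,0],
    [0,0.039,0.114,0.04,0],
    [0,0.039,0.114,0.04,0],
    [0,0.039,0.114,0.04,0],
    [0,0.039,0.114,0.04,0],
  ],
)

```text
t: 19.55
tool_pos: [0.4786, 0.1225, 0.2503]
tool_rot: [1.096, 2.943, 0.001]
contact_force: [-0.2, 0.5, -0.2]
opening: 0.0117
grip_force: 26.2
```

Run:
```python
from m1 import *
o=telemetry.get_obs(); print(o["tool_pos"],o["tool_rot"],o["opening"],o["grip_force"],o["contact_force"])
w=eyes.get_image("wrist"); s=eyes.get_image("scene"); p=eyes.get_image("top")
cv2.imwrite("pics/s6.png",np.hstack([cv2.resize(p["img"][220:340,130:290],(400,300)),cv2.resize(s["img"][150:330,200:440],(400,300))]))
cv2.imwrite("pics/w6.png",w["img"])
F=np.array([.520,.087]);c,sn=np.cos(np.deg2rad(-7)),np.sin(np.deg2rad(-7))
ex=-R.from_rotvec(o["tool_rot"]).as_matrix()[:,0]
for n,d in(("near",.035),("far",.077)):
    X=o["tool_pos"]-[0,0,ctrl.pinch_z]+d*ex; q=X[:2]-F; print(n,X,[c*q[0]+sn*q[1],-sn*q[0]+c*q[1]])
for n,q in(("top",p),("scene",s)):
    for t in("filter_near","filter_far"):
        for k in eyes.tip_of(t,q)[:1]: print(n,t,round(k["confidence"],2),k["point"],world(q,k["point"]))
```

```text
[0.4786 0.1225 0.2503] [1.0955 2.9433 0.0007] 0.011721591806937472 26.180692157468002 [-0.1935  0.4904 -0.1926]
near [0.505  0.0997 0.0957] [np.float64(-0.01639699456290454), np.float64(0.010742717548194149)]
far [0.5368 0.0722 0.0957] [np.float64(0.01849114707922238), np.float64(-0.012641388945185685)]
top filter_near 0.89 [190.1, 286.1] [0.5028 0.1045 0.0771]
top filter_far 0.75 [209.5, 265.8] [0.5431 0.0677 0.0782]
scene filter_near 0.61 [236.7, 180.1] [0.5124 0.1074 0.0789]
scene filter_far 0.84 [252.0, 182.5] [0.5385 0.074  0.0766]
```

View pics/s6.png

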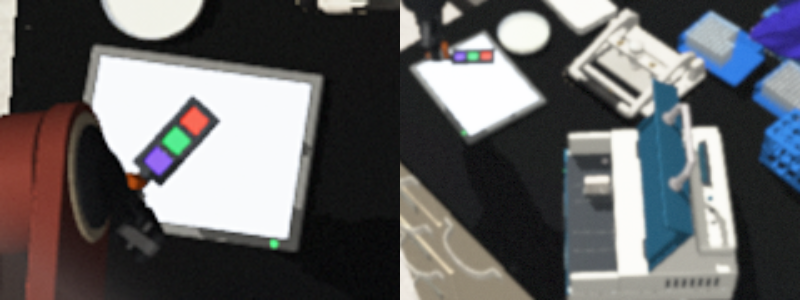

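The three windows sit over the middle of the lit field, level and about 66 mm above it. The flap is open on its stop and the blank insert is still in its lane.

```bash
python3 -c "
from h import *
print(np.abs(telemetry.get_obs()['dq']).max()); print(ctrl.finish_job())"
```

```text
0.0028304043410001
the job is handed in; nothing more can be done
None
```

I opened the flap onto its stop, drew the filter slide out with the blank left in its lane, and handed the job in with the slide held level about 66 mm above the lit field; no verdict came back.

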